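Unscrew the red jar lid in the restaurant kitchen

ROBOT

A 7-joint arm with a two-finger parallel gripper is mounted at the origin on the work surface. World frame = base frame: x ahead of the robot, y to its left, z up, the work surface at z = 0. Lengths are in m, angles in degrees, forces in N, time in s.
With the tool pointing down it reaches from about 0.425 to 0.975 m from the base axis. Payload 16.7 kg.
Tool frame: the origin (TCP) lies between the finger pads; the fingertips stand 8 mm ahead of it and the grasp point (between the pads) lies 11 mm behind it; x points along the fingers, y is the direction in which the jaws open and shut, and the axes are right-handed (so a half turn about x gives the same grasp; the last joint's range is limited). The gripper opens to 85 mm and grips with 20 to 120 N. Pads are 22 mm wide; open, the fingers measure 114 mm over their backs; the gripper's body (76 mm by 85 mm) begins 54 mm behind the grasp point. The pads swing forward as they close: fully open they stand 13 mm farther back than shut.
Start: joints at [-72.393, 24.414, 4.234, 92.017, -1.954, 63.644, -3.845], TCP at [0.298, 0.606, 0.239] pointing down, gripper open.
Joint ranges: [-163.25, 163.25], [-28.42, 122.38], [-70.27, 78.77], [12.13, 141.07], [-58.53, 238.53], [9.26, 117.41], [-156.51, 156.51]. Speed limits (degrees/s): [108.29, 108.29, 136.94, 136.94, 172.46, 172.46, 172.46].

INTERFACE

Orientations are given as a 3x3 rotation matrix whose columns are the frame's x, y, z axes.
In Python, from cell import robot gives the robot as it stands. The module is installed in compiled form; this text tells all that it offers.
- The arm moves only by the shell command python3 -m jog 'ROWS'. ROWS is a JSON object of lists of equal length, an entry for each row: "fingers": the opening in per cent of the stroke, from 0 (shut) to 100 (fully open); "translation": the shift along the tool's x, y, z in m, a list of three; "delta_rot": the turn, a rotation vector about the tool's x, y, z in rad, a list of three. A call has 1 to 20 rows; each row shifts and turns the pose as measured when the row begins, along the tool's axes as they then stand; what a row does not reach is not made up. A row lasts 1/8 s, in which the tool goes at most 62.5 mm and 10.7 degrees, less where a joint would pass 70% of its speed; a pose out of reach is approached as far as the arm can. A call with a gripper value outside its range is refused whole. The fingers move at their own pace and stop on an object; the grip force is fixed at half the most. Time passes only in rows, so rows that do not move let the fingers close. It gives the time, the measured TCP pose, the force and the opening at its end, in the units of the state.
- robot.observe(): the state, without advancing time (a new reading comes with each control period).
- robot.get_image(name): name is "scene" or "side" or "wrist"; returns the picture (480x640x3 uint8, red, green, blue); there is no depth.
- robot.get_calibration(name): a dict with "intrinsics" (3x3 intrinsics, pixels), "rvec" (rotation vector, rad) and "tvec" (3), from world to camera coordinates, as OpenCV has them. Camera axes: x right, y down, z forward; pixel columns grow to the right and rows downward; lengths in m; the calibration is good to about 2 mm. A picture is of the moment at which its call begins: read the wrist's pose just before it. get_calibration takes no time and is no camera call; for the wrist camera it gives the pose at the moment of the call.
- robot.close_job(): hands the job in, once; it reports no verdict.
The state is a dict: "t": time; "joints": joint angles; "qvel": joint speeds; "joint_efforts": joint torques, N m; "tool_pos": TCP position; "tcp_rot": TCP orientation; "ft_force": force on the tool from outside, world axes, zero at the start; "wrist_torque": the same for the moment, N m; "gripper_width": opening from 0.0 (shut) to 1.0 (fully open).
Only numpy, scipy, OpenCV 4.12 (cv2) and the standard library are available. Lean on these libraries where they do the work, as an engineer would, in place of code of your own. Each camera call takes 0.05 s, during which the arm holds its last target.

TASK

Open the red-lidded condiment jar so that it can be refilled: twist its lid loose anticlockwise (seen from above) in at least two bites, letting go and taking a fresh grip while the lid is still on the jar, then lift the lid off once its dot is in line with the dot on the jar or it comes up against the stop just past it. Set it down, not dropped, top side up with its whole rim on the white chopping board, and let go. Leave the yellow jar's lid alone.

Things in the scene. Friction and masses are not known exactly. Their poses are not given: they have to be found in the camera images.
- red_lid (a point): Centre (half-way up) of the red round screw lid, 58 mm across, 36 mm high, about 60 g, on the neck of the red-banded jar. z up, x towards the white dot on its top. Shut: 122 mm above the counter, lower edge at 104 mm. Two lugs hold it under ribs of the neck until its x lines up with the jar's x within 15 degrees; then it lifts straight off (36 mm clears the neck). 1.5 mm play sideways and up.
- red_dot (a point): White dot, 8 mm, on the red lid's top, 22 mm from its axis along its x. At the start the lid must still turn 112 to 133 degrees anticlockwise from above (growing yaw) to line up with the jar's black dot; one stop lies 18 degrees past that (there it still lifts off), the other at the shut end. It turns easily, does not rise as it turns, and stays where it is left.
- red_jar: White jar with a red band, 76 mm across, shoulder 90 mm high, neck 38 mm across up to 136 mm; 14 mm free between shoulder and lid. Held fast in a 96 mm square steel holder screwed to the counter. Origin: on its axis at counter height. z up, x level towards the black dot on its shoulder (32 mm from the axis, beside the lid), with a black stripe below it.
- board_top (a point): Middle of the top face of the fixed white chopping board, 20 mm thick (top 20 mm above the counter), 200 mm along its x and 240 mm along its y.
- yellow_dot (a point): The black dot on top of the lid of the other jar, which is the same but has a yellow lid and band: 22 mm from that lid's axis, along its x axis, 140 mm above the counter. To be left as it is.
Mind the look-alikes: they are no part of the job. Leave any blue or orange look-alike of the red_jar alone.

How it is judged:
By the outcome, as a careful person would: the job done as asked, in the order asked, and still so for the second after the job is handed in, with the robot touching nothing.
It also fails if it takes over 58 s, if anything falls off the work surface, if the arm or the gripper's body presses on something with over 40 N, if the wrist force passes 120 N, or if a joint passes its speed limit or range.

## Working session

There is one attempt and no reset: what is moved stays moved. The work goes in short steps, Python scripts to look and compute and a shell command to move; the robot and the scene stay as the last step left them, time stands still between calls to the robot, and variables do not carry over. Pictures are saved under pics/ and viewed, and the job is handed in when it is done.

```bash
mkdir -p pics
python3 - <<'E'
from cell import robot
import cv2,numpy as np
s=robot.observe();print(s['t'],s['tool_pos'],np.round(s['tcp_rot'],3),s['gripper_width'])
for n in ['scene','side']:
    im=robot.get_image(n);cv2.imwrite(f'pics/{n}0.png',im[:,:,::-1]);c=robot.get_calibration(n);print(n,c)
E
```

```text
0.0 [0.29755624 0.60541504 0.23858682] [[-0.001  0.441  0.897]
 [-0.001  0.897 -0.441]
 [-1.    -0.001  0.   ]] 1.0006580759569803
scene {'intrinsics': array([[532.60477452,   0.        , 323.13482369],
       [  0.        , 532.60477452, 230.3774012 ],
       [  0.        ,   0.        ,   1.        ]]), 'rvec': array([ 1.73266272,  2.11790036, -0.61791757]), 'tvec': array([ 0.08283025, -0.36752224,  1.477329  ])}
side {'intrinsics': array([[459.59475149,   0.        , 317.16494123],
       [  0.        , 459.59475149, 234.07732295],
       [  0.        ,   0.        ,   1.        ]]), 'rvec': array([ 2.35281223, -0.74055701,  0.28045139]), 'tvec': array([-0.41758953,  0.33210346,  0.70459661])}
```

View pics/scene0.png

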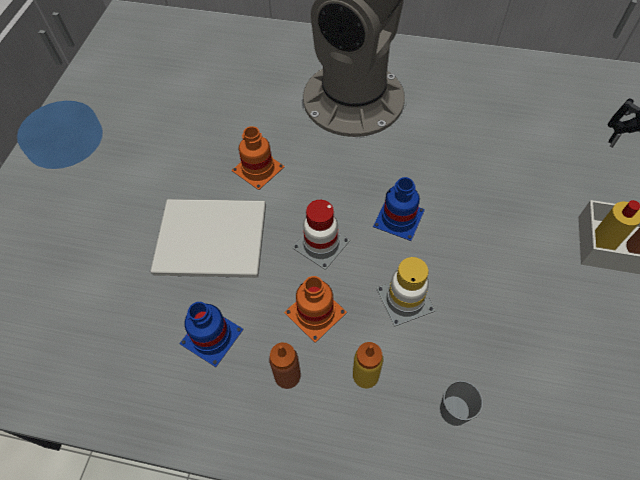

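View pics/side0.png

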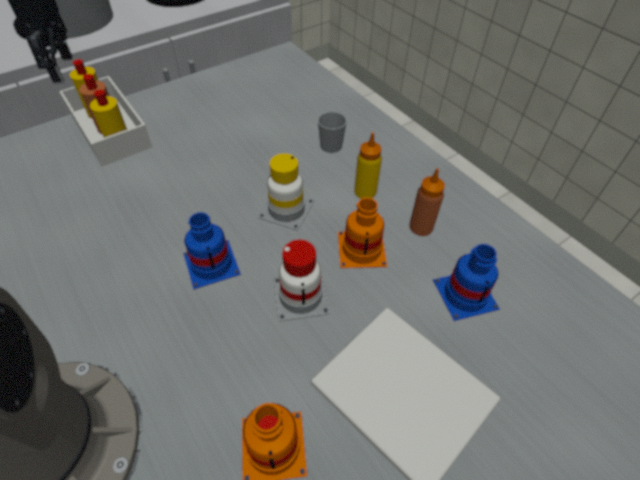

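The scene view shows the red lid at (320,213) with its white dot near (329,206), the board around (210,238), and orange and blue decoys. The side view shows the lid at (298,256), its dot near (287,249), and the black stripe near (304,293). Next I'll measure these.

```bash
cat > h.py <<'E'
import cv2,numpy as np
from cell import robot
def cam(n):
    c=robot.get_calibration(n);R=cv2.Rodrigues(c['rvec'])[0];return c['intrinsics'],R,np.array(c['tvec']).ravel()
def ray(n,u,v,z,C=None):
    K,R,t=C or cam(n);o=-R.T@t;d=R.T@np.linalg.solve(K,[u,v,1.]);return o+d*(z-o[2])/d[2]
def proj(n,P,C=None):
    K,R,t=C or cam(n);p=K@(R@np.array(P)+t);return p[:2]/p[2]
def blobs(m,amin=5):
    k,l,s,c=cv2.connectedComponentsWithStats(m.astype(np.uint8));return [(s[i,4],s[i,:4].tolist(),c[i].round(1).tolist(),l==i) for i in range(1,k) if s[i,4]>=amin]
E
python3 - <<'E'
from h import *
for n in ['scene','side']:
    im=cv2.imread(f'pics/{n}0.png')
    hs=cv2.cvtColor(im,cv2.COLOR_BGR2HSV);H,S,V=hs[...,0],hs[...,1],hs[...,2]
    red=((H<6)|(H>174))&(S>180)&(V>90)
    for a,b,c,m in blobs(red,60):print(n,'red',a,b,c)
    brd=(S<25)&(V>190)
    for a,b,c,m in blobs(brd,2000):
        r=cv2.minAreaRect(np.argwhere(m)[:,::-1].astype(np.float32))
        cn=cv2.findContours(m.astype(np.uint8),0,2)[0][0]
        ap=cv2.approxPolyDP(cn,12,True)[:,0]
        P=np.array([ray(n,*p,.02) for p in ap]);print(n,'board',ap.tolist(),P.round(3).tolist(),P.mean(0))
    x,y=(290,190) if n=='scene' else (265,230)
    cv2.imwrite(f'pics/{n}0z.png',cv2.resize(im[y:y+95,x:x+75],None,fx=6,fy=6,interpolation=cv2.INTER_CUBIC))
E
```

```text
scene red 459 [306, 200, 27, 23] [319.1, 210.9]
scene red 82 [628, 201, 12, 9] [633.8, 204.9]
scene board [[167, 200], [164, 217], [168, 200], [242, 213], [220, 210], [216, 228], [182, 216], [198, 233], [184, 221], [167, 234], [163, 219], [152, 270], [255, 272], [263, 201]] [[0.44, -0.376, 0.02], [0.488, -0.366, 0.02], [0.44, -0.374, 0.02], [0.441, -0.188, 0.02], [0.443, -0.242, 0.02], [0.493, -0.236, 0.02], [0.477, -0.325, 0.02], [0.514, -0.273, 0.02], [0.489, -0.316, 0.02], [0.531, -0.342, 0.02], [0.493, -0.366, 0.02], [0.626, -0.342, 0.02], [0.586, -0.116, 0.02], [0.398, -0.149, 0.02]] [ 0.49002828 -0.28661927  0.02      ]
side red 64 [94, 90, 11, 8] [98.9, 93.0]
side red 766 [283, 241, 32, 35] [299.5, 256.2]
side red 169 [259, 416, 18, 13] [267.6, 421.8]
```

View pics/scene0z.png

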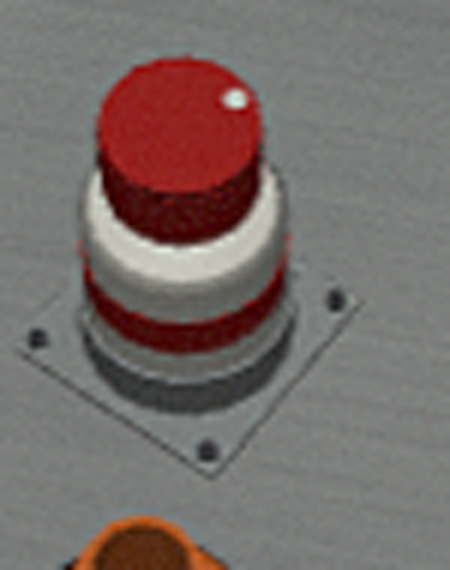

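View pics/side0z.png

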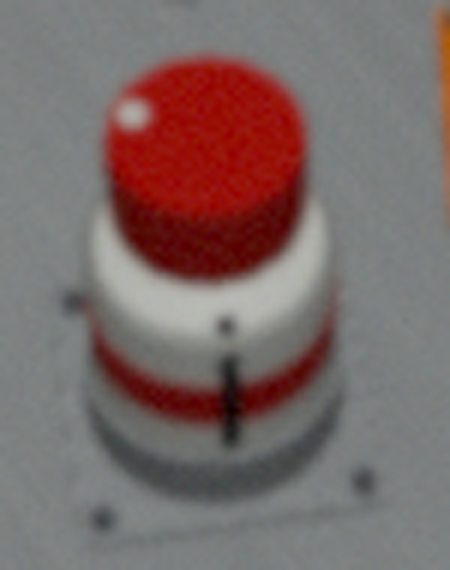

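Run:
```python
from h import *
for n in ['scene','side']:
    im=cv2.imread(f'pics/{n}0.png')
    hs=cv2.cvtColor(im,cv2.COLOR_BGR2HSV);S,V=hs[...,1],hs[...,2]
    brd=(S<40)&(V>170)
    brd=cv2.morphologyEx(brd.astype(np.uint8),cv2.MORPH_OPEN,np.ones((3,3)))
    for a,b,c,m in blobs(brd,2000):
        cn=max(cv2.findContours(m.astype(np.uint8),0,2)[0],key=cv2.contourArea)
        cn=cv2.convexHull(cn)
        ap=cv2.approxPolyDP(cn,8,True)[:,0]
        P=np.array([ray(n,*p,.02) for p in ap]);print(n,'board',ap.tolist(),P.round(3).tolist(),P.mean(0))
# white dot, lid
for n,(x,y,w,h) in {'scene':(304,196,34,32),'side':(279,238,40,40)}.items():
    im=cv2.imread(f'pics/{n}0.png')[y:y+h,x:x+w]
    hs=cv2.cvtColor(im,cv2.COLOR_BGR2HSV)
    print(n);print(hs[:22,:,1] if n=='scene' else hs[:22,:24,1])
```

```text
scene board [[263, 201], [256, 273], [151, 271], [167, 200]] [[0.398, -0.149, 0.02], [0.588, -0.114, 0.02], [0.629, -0.343, 0.02], [0.44, -0.376, 0.02]] [ 0.51385773 -0.24548474  0.02      ]
scene board [[0, 461], [19, 441], [84, 456], [78, 479], [0, 479]] [[1.053, -0.471, 0.02], [1.014, -0.454, 0.02], [1.014, -0.323, 0.02], [1.052, -0.317, 0.02], [1.08, -0.456, 0.02]] [ 1.04269726 -0.40428972  0.02      ]
side board [[386, 310], [496, 396], [437, 479], [414, 479], [314, 381]] [[0.582, -0.118, 0.02], [0.624, -0.342, 0.02], [0.459, -0.375, 0.02], [0.432, -0.356, 0.02], [0.397, -0.153, 0.02]] [ 0.49873728 -0.26869397  0.02      ]
scene
[[  6   6   4  10   4   8  12   0  10  10  10  10  10   6   8   8   6   6
    2   8   6   4   6   6   8   8   8   6  10   4  10   4   6  14]
 [  6  10   8  10   6   4  10   2   4   8   8   6   8   8  10   8  16   6
    8   6   4   4   6   8   4   8   4   6   4   4   6   2   8  10]
 [ 10  10   8  10   6  10   2   6  14   6  10  14  16  18  14  13  16  16
   14  21  18  12  10  12   4   8   4  10   6   4   8  10   6   6]
 [  8   6   4   8  10   8   8   8  
[... 4172 characters left out ...]
 2  34 110 190 231 255 230 227 242 232 235 243 252 245 255 220 252
  242 255 228 230 253 255]
 [  8   0  33 112 183 233 242 237 248 247 240 245 225 235 234 253 247 245
  255 255 255 255 235 245]
 [  6   2  31 106 195 221 240 245 248 247 248 253 242 247 224 243 243 255
  238 242 255 239 238 240]
 [ 10   2  30  97 190 245 233 233 240 230 255 230 247 255 250 247 237 253
  237 243 247 255 235 238]
 [  4   4  27  96 165 235 255 255 225 250 250 250 240 238 232 255 237 224
  255 228 255 238 255 233]
 [ 10   2  17  72 160 234 255 247 235 222 229 227 232 250 245 247 250 255
  232 248 228 238 230 233]
 [ 10   4  15  48 134 255 237 255 233 245 255 255 255 240 252 237 233 228
  233 228 243 245 245 252]]
```

Run:
```python
from h import *
ang=lambda v:np.degrees(np.arctan2(v[1],v[0]))
K,R,t=cam('scene')
res={}
for n,(x,y,w,h),d in [('scene',(300,192,45,45),(329,206.2)),('side',(275,235,50,45),(286.8,248.6))]:
    im=cv2.imread(f'pics/{n}0.png');hs=cv2.cvtColor(im,cv2.COLOR_BGR2HSV)
    H,S,V=hs[...,0],hs[...,1],hs[...,2]
    red=(((H<8)|(H>172))&(S>120)).astype(np.uint8)
    m=np.zeros_like(red);m[y:y+h,x:x+w]=red[y:y+h,x:x+w]
    # top edge points -> plane z=.14; upper hull half circle fit
    P=[]
    c=max(cv2.findContours(m,0,cv2.CHAIN_APPROX_NONE)[0],key=cv2.contourArea)[:,0]
    top=c[:,1].min()
    for p in c:
        if p[1]<top+ (11 if n=='scene' else 14): 
            P.append(ray(n,p[0],p[1],.14)[:2])
    P=np.array(P)
    from scipy.optimize import least_squares
    r=least_squares(lambda q:np.hypot(P[:,0]-q[0],P[:,1]-q[1])-.029,P.mean(0),loss='soft_l1',f_scale=.001)
    D=ray(n,*d,.14)[:2]
    print(n,'lid',r.x,'rms',np.sqrt(2*r.cost/len(P)),'dot',D,np.hypot(*(D-r.x)),ang(D-r.x))
    res[n]=r.x
for z in (.086,.09):
    B=ray('side',302.7,284.2,z)[:2];print('blackdot',B,*[(np.hypot(*(B-res[k])),ang(B-res[k])) for k in res])
# stripe
for v in (292,303):
    print([ray('side',303.4,v,z)[:2] for z in (.07,.04)])
b=np.array([[0.398,-.149],[.588,-.114],[.629,-.343],[.44,-.376]]);print(b.mean(0),ang(b[1]-b[0]),ang(b[2]-b[3]))
```

```text
scene lid [0.47948365 0.00886204] rms 0.000855025146324326 dot [0.46336031 0.02592326] 0.02347440635621373 133.38110595045592
side lid [0.47498043 0.00339298] rms 0.0018082378912588298 dot [0.46291003 0.02429967] 0.024140922876280765 119.99983721543272
blackdot [ 0.46408    -0.02096087] (np.float64(0.033566028386245596), np.float64(-117.31654799481434)) (np.float64(0.02668200855374022), np.float64(-114.11259714734082))
blackdot [ 0.46264302 -0.02320152] (np.float64(0.03621710144459901), np.float64(-117.70965274304724)) (np.float64(0.02931687642792866), np.float64(-114.8869699703691))
[array([ 0.46166815, -0.02631354]), array([ 0.4720894 , -0.01013335])]
[array([ 0.44910672, -0.04491462]), array([ 0.45897981, -0.02954613])]
[ 0.51375 -0.2455 ] 10.437475351118179 9.90418321297387
```

```bash
python3 -m jog '{"fingers":[100,100,100,100,100,100,100,100,100,100,100,100],"translation":[[0,-0.038,0.035],[0,-0.038,0.035],[0,-0.038,0.035],[0,-0.038,0.035],[0,-0.038,0.035],[0,-0.038,0.035],[0,-0.038,0.035],[0,-0.038,0.035],[0,-0.038,0.035],[0,-0.038,0.035],[0,-0.038,0.035],[0,0,0]],"delta_rot":[[0,0,0],[0,0,0],[0,0,0],[0,0,0],[0,0,0],[0,0,0],[0,0,0],[0,0,0],[0,0,0],[0,0,0],[0,0,0],[0,0,0]]}'
python3 - <<'E'
from h import *
s=robot.observe();print(s['t'],s['tool_pos'],np.degrees(np.arctan2(s['tcp_rot'][1][1],s['tcp_rot'][0][1])),s['joints'])
C=cam('wrist');im=robot.get_image('wrist');cv2.imwrite('pics/w1.png',im[:,:,::-1])
np.savez('w1.npz',*C);print(-C[1].T@C[2],C[1])
E
```

```text
t: 1.6
tool_pos: [0.4612, 0.0422, 0.237]
tcp_rot: [[-0.002, 0.441, 0.898], [-0.003, 0.898, -0.441], [-1.0, -0.004, -0.001]]
ft_force: [0.2, 0.8, 0.2]
gripper_width: 1.003
1.6 [0.46124979 0.04215744 0.23699359] 63.85355866297362 [-36.35086098   4.09630825  24.47320681 119.39531743  -1.85602557
  57.05417202  52.93493823]
[0.40039639 0.07250681 0.37377207] [[ 0.44076326  0.89761956 -0.00262275]
 [ 0.8653868  -0.42415618  0.26682809]
 [ 0.23839766 -0.11987771 -0.96374057]]
```

View pics/w1.png

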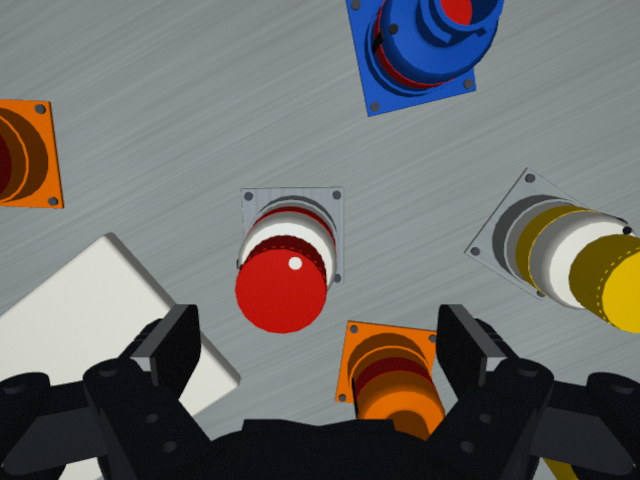

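The wrist view shows the lid top near (281,290), its white dot at (295,264), and the yellow jar on the right.

Run:
```python
from h import *
from scipy.optimize import least_squares
ang=lambda v:np.degrees(np.arctan2(v[1],v[0]))
C=tuple(np.load('w1.npz')[k] for k in ('arr_0','arr_1','arr_2'))
im=cv2.imread('pics/w1.png');hs=cv2.cvtColor(im,cv2.COLOR_BGR2HSV);H,S,V=[hs[...,i] for i in range(3)]
top=(((H<8)|(H>172))&(S>150)&(V>150))
bs=[b for b in blobs(top,300) if 200<b[2][0]<360 and b[2][1]>220];a,b,c,m=max(bs,key=lambda b:b[0]);print(a,b,c)
cn=max(cv2.findContours(m.astype(np.uint8),0,cv2.CHAIN_APPROX_NONE)[0],key=cv2.contourArea)[:,0]
P=np.array([ray('',*p,.14,C)[:2] for p in cn])
r=least_squares(lambda q:np.hypot(P[:,0]-q[0],P[:,1]-q[1])-q[2],[*P.mean(0),.029],loss='soft_l1',f_scale=.001);print('lid',r.x)
w=(S<80)&(V>180);w[:240]=0;w[330:]=0;w[:,:240]=0;w[:,325:]=0
for a,b,c,m in blobs(w,10):
    D=ray('',*c,.14,C)[:2];print(a,c,D,np.hypot(*(D-r.x[:2])),ang(D-r.x[:2]))
# holder: side sees screws
K=[(249,196),(338,194),(337,278)]
print([ray('',*p,0.004,C)[:2].round(4) for p in K])
lid=r.x[:2]
for z in (.086,.088,.09):
  B=ray('side',302.7,284.2,z)[:2];print(ang(B-lid),np.hypot(*(B-lid)))
```

```text
5777 [235, 249, 92, 84] [279.8, 291.6]
lid [0.47683713 0.00761728 0.02824082]
157 [249.3, 247.9] [0.44261221 0.0041113 ] 0.034404025370424 -174.15107145773118
174 [318.6, 246.6] [0.46061355 0.04273044] 0.03867995530156979 114.7986828578925
129 [295.0, 262.6] [0.46344489 0.02502027] 0.0219594238007142 127.57960429007271
[array([ 0.4226, -0.0115]), array([0.4576, 0.0643]), array([0.5328, 0.0275])]
-114.05573599559872 0.03129624328357129
-114.40607905431074 0.03261275087146689
-114.72922339807684 0.033930383164017405
```

```bash
python3 -m jog '{"fingers":[100,100,100,100,100,100,100,100,100,100,100,100,100,100],"translation":[[0,-0.024,0.029],[0,0,0],[0,0,0],[0,0,0],[0,0,0],[0,0,0],[0,0,0],[0,0,0],[0,0,0],[0,0,0],[0,0,0],[0,0,0],[0,0,0],[0,0,0]],"delta_rot":[[0,0,0],[0.18,0,0],[0.18,0,0],[0.18,0,0],[0.18,0,0],[0.18,0,0],[0.18,0,0],[0.18,0,0],[0.18,0,0],[0.18,0,0],[0.18,0,0],[0.18,0,0],[0.18,0,0],[0,0,0]]}'
cat > st.py <<'E'
from h import *
import sys
s=robot.observe();p=s['tool_pos'];R=np.array(s['tcp_rot']);yaw=np.degrees(np.arctan2(R[1][1],R[0][1]))
print('t',round(s['t'],2),'p',np.round(p,4),'yaw',yaw.round(2),'tilt',R[:2,0].round(4),'F',np.round(s['ft_force'],1),'T',np.round(s['wrist_torque'],2),'g',round(s['gripper_width'],3),'j7',round(s['joints'][6],1))
if len(sys.argv)>1:
    T=np.array([float(a) for a in sys.argv[1:4]]);print('tool delta',(R.T@(T-p)).round(4), 'rot to vertical', )
E
python3 st.py 0.477 0.0077 0.113
```

```text
t: 3.4
tool_pos: [0.4734, 0.0252, 0.2344]
tcp_rot: [[-0.009, 0.464, -0.886], [-0.001, -0.886, -0.464], [-1.0, -0.003, 0.008]]
ft_force: [-0.5, 0.0, 0.4]
gripper_width: 1.003
t 3.4 p [0.4734 0.0252 0.2344] yaw -62.34 tilt [-0.0086 -0.0011] F [-0.5  0.   0.4] T [0.02 0.05 0.01] g 1.003 j7 -68.1
tool delta [0.1214 0.0175 0.0039] rot to vertical
```

```bash
python3 -m jog '{"fingers":[100,100,100,100],"translation":[[0,0.0175,0.004],[0.025,0,0],[0.03,0,0],[0,0,0]],"delta_rot":[[0,0.008,0.004],[0,0,0],[0,0,0],[0,0,0]]}' >/dev/null
python3 st.py 0.477 0.0077 0.113
python3 - <<'E'
from h import *
C=cam('wrist');im=robot.get_image('wrist');cv2.imwrite('pics/w2.png',im[:,:,::-1]);np.savez('w2.npz',*C)
E
```

```text
t 3.9 p [0.478  0.0104 0.1783] yaw -60.92 tilt [ 0.0007 -0.    ] F [-0.3 -1.   0.3] T [ 0.01  0.04 -0.03] g 0.997 j7 -60.4
tool delta [0.0653 0.0019 0.0022] rot to vertical
```

View pics/w2.png

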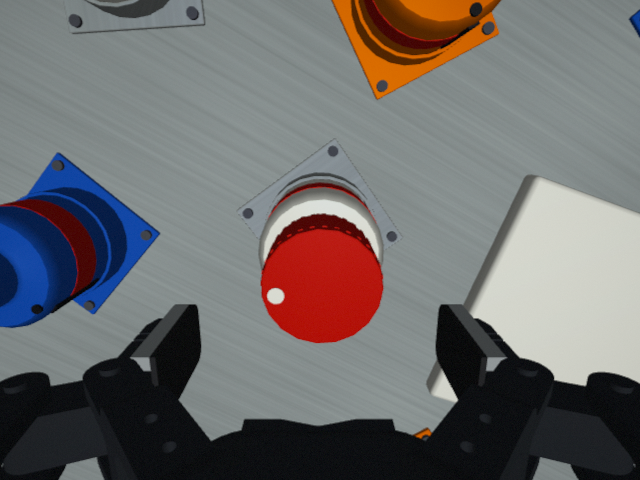

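The lid is at (322,285), well centred between the jaws, and the dot is at (276,296). I'll refine the lid position before going down.

```bash
cat > lid.py <<'E'
from h import *
from scipy.optimize import least_squares
def lid(fn,png,z=.14,box=(0,640,0,480)):
    C=tuple(np.load(fn)[k] for k in ('arr_0','arr_1','arr_2'))
    im=cv2.imread(png);hs=cv2.cvtColor(im,cv2.COLOR_BGR2HSV);H,S,V=[hs[...,i] for i in range(3)]
    top=(((H<6)|(H>174))&(S>150)&(V>160))
    top[:, :box[0]]=0;top[:,box[1]:]=0;top[:box[2]]=0;top[box[3]:]=0
    a,b,c,m=max(blobs(top,300),key=lambda b:b[0])
    cn=max(cv2.findContours(m.astype(np.uint8),0,cv2.CHAIN_APPROX_NONE)[0],key=cv2.contourArea)
    hull=cv2.convexHull(cn)
    P=np.array([ray('',*p,z,C)[:2] for p in cn[:,0]])
    r=least_squares(lambda q:np.hypot(P[:,0]-q[0],P[:,1]-q[1])-q[2],[*P.mean(0),.029],loss='soft_l1',f_scale=.0005)
    fill=np.zeros(top.shape,np.uint8);cv2.fillConvexPoly(fill,hull,1);fill=cv2.erode(fill,np.ones((5,5)))
    w=(S<110)&(V>140)&(fill>0);print('lid',r.x.round(4),b)
    for a,bb,c,m in blobs(w,15):
        D=ray('',*c,z,C)[:2]-r.x[:2];print('dot',a,c,np.hypot(*D).round(4),np.degrees(np.arctan2(D[1],D[0])).round(1))
if __name__=='__main__':
    import sys;lid(sys.argv[1],sys.argv[2],float(sys.argv[3]) if len(sys.argv)>3 else .14)
E
python3 lid.py w2.npz pics/w2.png
```

```text
lid [0.4757 0.0077 0.0283] [262, 229, 121, 114]
dot 227 [275.2, 295.5] 0.0224 128.7
```

```bash
python3 -m jog '{"fingers":[100,100,100,100,100],"translation":[[0.02,0.0015,0.003],[0.025,0,0],[0.02,0,0],[0.004,0,0],[0,0,0]],"delta_rot":[[0,0,0],[0,0,0],[0,0,0],[0,0,0],[0,0,0]]}' >/dev/null
python3 st.py 0.4765 0.0077 0.113
```

```text
t 4.58 p [0.481  0.0102 0.1149] yaw -60.27 tilt [0.0095 0.0044] F [ 0.7 -0.2  0.2] T [-0.    0.    0.01] g 0.997 j7 -53.7
tool delta [ 0.0018 -0.      0.0052] rot to vertical
```

```bash
python3 -m jog '{"fingers":[100,100,100],"translation":[[0.001,0,0.005],[0,0,0.001],[0,0,0]],"delta_rot":[[0,-0.01,-0.001],[0,0,0],[0,0,0]]}' >/dev/null
python3 st.py 0.4765 0.0077 0.113
```

```text
t 4.95 p [0.4765 0.0075 0.1158] yaw -60.21 tilt [0.0023 0.0013] F [-0.4  1.1  0. ] T [0.02 0.02 0.05] g 0.998 j7 -53.8
tool delta [ 0.0028 -0.0002 -0.0001] rot to vertical
```

```bash
python3 -m jog '{"fingers":[100,0,0,0,0,0,0,0],"translation":[[0.004,0,0],[0,0,0],[0,0,0],[0,0,0],[0,0,0],[0,0,0],[0,0,0],[0,0,0]],"delta_rot":[[0,0,0],[0,0,0],[0,0,0],[0,0,0],[0,0,0],[0,0,0],[0,0,0],[0,0,0]]}' >/dev/null
python3 st.py 0.4765 0.0077 0.113
```

```text
t 5.95 p [0.4765 0.0076 0.1122] yaw -60.21 tilt [0.0019 0.0021] F [-1.4 -1.   3.3] T [0.05 0.24 0.03] g 0.669 j7 -53.4
tool delta [-0.0008 -0.0001 -0.    ] rot to vertical
```

```bash
python3 -m jog '{"fingers":[0,0,0,0],"translation":[[0,0,0],[0,0,0],[0,0,0],[0,0,0]],"delta_rot":[[-0.12,0,0],[-0.12,0,0],[-0.12,0,0],[0,0,0]]}' >/dev/null
python3 st.py 0.4765 0.0077 0.113
```

```text
t 6.45 p [0.4772 0.0078 0.1122] yaw -39.03 tilt [0.0032 0.002 ] F [-1.4 -0.3  1.8] T [-0.05  0.24  0.  ] g 0.669 j7 -35.0
tool delta [-0.0008 -0.0005  0.0005] rot to vertical
```

```bash
python3 -m jog '{"fingers":[0,0,0,0,0,0,0],"translation":[[0,-0.0005,0.0005],[0,0,0],[0,0,0],[0,0,0],[0,0,0],[0,0,0],[0,0,0]],"delta_rot":[[-0.12,0,0],[-0.12,0,0],[-0.12,0,0],[-0.12,0,0],[-0.12,0,0],[-0.12,0,0],[0,0,0]]}' >/dev/null
python3 st.py 0.4765 0.0077 0.113
python3 - <<'E'
from h import *
C=cam('wrist');im=robot.get_image('wrist');cv2.imwrite('pics/w3.png',im[:,:,::-1]);np.savez('w3.npz',*C)
E
python3 lid.py w3.npz pics/w3.png
```

```text
t 7.33 p [0.4774 0.0083 0.1123] yaw 2.13 tilt [0.0045 0.0025] F [ 0.7 -1.3  1.9] T [-0.13  0.11  0.02] g 0.67 j7 1.7
tool delta [-0.0007 -0.0009  0.0006] rot to vertical
lid [0.4767 0.0089 0.028 ] [226, 273, 185, 152]
dot 498 [246.4, 371.4] 0.0228 -165.8
```

View pics/w3.png

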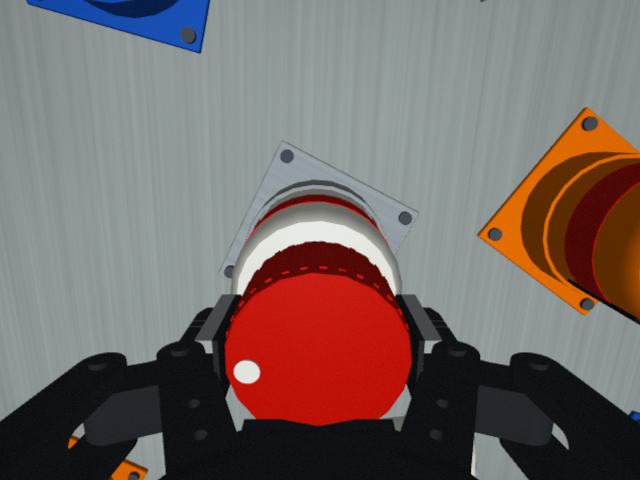

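The lid turned with the gripper: the dot is now at yaw ~192°, leaving about 54° to go. Now I'll let go and rotate back for a fresh grip.

```bash
python3 -m jog '{"fingers":[100,100,100,100,100,100,100,100,100,100,100,100,100],"translation":[[0,0,0],[0,0,0],[0,0,0],[0,0,0],[0,-0.001,0.0006],[0,0,0],[0,0,0],[0,0,0],[0,0,0],[0,0,0],[0,0,0],[0,0,0],[0,0,0]],"delta_rot":[[0,0,0],[0,0,0],[0,0,0],[0,0,0],[0,0,0],[0.13,0,0],[0.13,0,0],[0.13,0,0],[0.13,0,0],[0.13,0,0],[0.13,0,0],[0.13,0,0],[0,0,0]]}' >/dev/null
python3 st.py 0.4765 0.0077 0.113
python3 - <<'E'
from h import *
C=cam('wrist');im=robot.get_image('wrist');cv2.imwrite('pics/w4.png',im[:,:,::-1]);np.savez('w4.npz',*C)
im=robot.get_image('side');cv2.imwrite('pics/s4.png',cv2.resize(im[225:320,250:350,::-1],None,fx=6,fy=6,interpolation=cv2.INTER_CUBIC))
E
python3 lid.py w4.npz pics/w4.png
```

```text
t 9.0 p [0.4756 0.0072 0.1121] yaw -52.21 tilt [0.0038 0.0024] F [-0.3 -0.3  0.2] T [-0.02  0.06  0.02] g 1.004 j7 -46.6
tool delta [-0.0009  0.0002 -0.001 ] rot to vertical
lid [0.4767 0.0088 0.028 ] [225, 267, 187, 158]
dot 378 [285.6, 410.6] 0.0233 -168.7
```

View pics/w4.png

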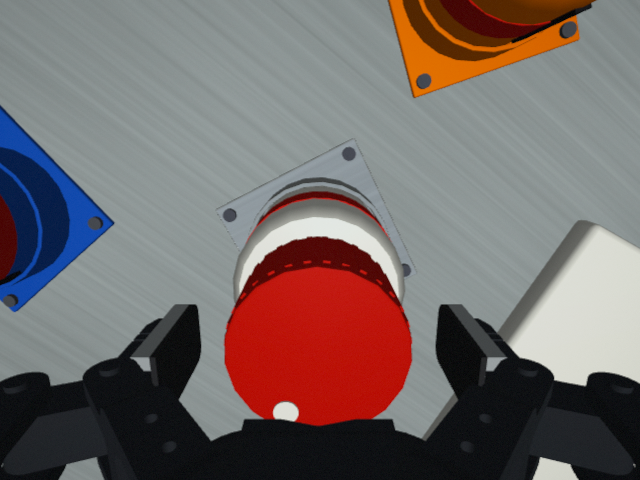

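View pics/s4.png

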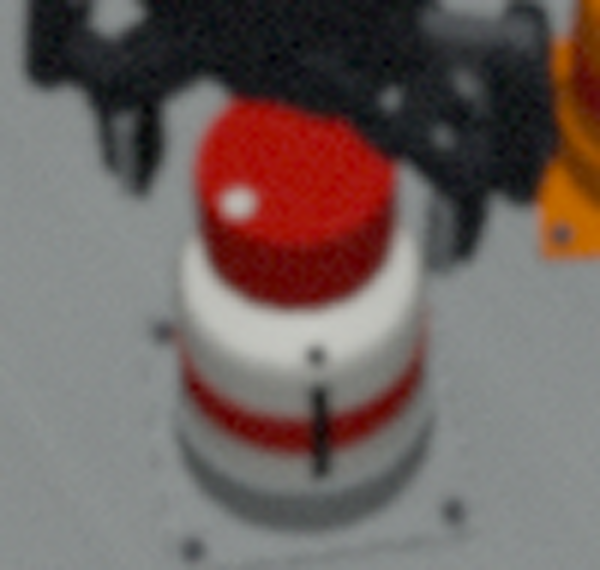

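Run:
```python
from h import *
c=np.array([.4765,.0077])
for p,z in [((289.7,258.7),.14),((286.8,248.6),.14),((302.6,284.2),.09),((302.6,284.2),.088)]:
    D=ray('side',*p,z)[:2]-c;print(D,np.hypot(*D),np.degrees(np.arctan2(D[1],D[0]))%360)
```

```text
[-0.02120414 -0.00422987] 0.021621918513681452 191.2814457223246
[-0.01358997  0.01659967] 0.02145312345984271 129.30682174480015
[-0.0139993  -0.03080265] 0.03383465427511654 245.55898621444473
[-0.01328124 -0.02968203] 0.03251790731890648 245.89385200823392
```

The side view puts the dot at 191° and the jar mark at 245.6°, so about 54.5° remain. I'll regrip and turn about 57°.

```bash
python3 -m jog '{"fingers":[100,0,0,0,0,0,0],"translation":[[0,0,-0.001],[0,0,0],[0,0,0],[0,0,0],[0,0,0],[0,0,0],[0,0,0]],"delta_rot":[[0,-0.004,0],[0,0,0],[0,0,0],[0,0,0],[0,0,0],[0,0,0],[0,0,0]]}' >/dev/null
python3 st.py 0.4765 0.0077 0.113
```

```text
t 9.97 p [0.4765 0.0078 0.1127] yaw -51.79 tilt [0.0005 0.0008] F [-0.6 -0.2  2.1] T [ 0.03  0.09 -0.02] g 0.665 j7 -46.4
tool delta [-0.0003  0.0001  0.    ] rot to vertical
```

```bash
python3 -m jog '{"fingers":[0,0,0,0,0,0,0,0,0],"translation":[[0,0,0],[0,0,0],[0,0,0],[0,0,0],[0,0,0],[0,0,0],[0,0,0],[0,0,0],[0,0,0]],"delta_rot":[[-0.12,0,0],[-0.12,0,0],[-0.12,0,0],[-0.12,0,0],[-0.12,0,0],[-0.12,0,0],[-0.12,0,0],[-0.12,0,0],[0,0,0]]}' >/dev/null
python3 st.py 0.4765 0.0077 0.113
python3 - <<'E'
from h import *
im=robot.get_image('side');cv2.imwrite('pics/s5.png',cv2.resize(im[225:320,250:350,::-1],None,fx=6,fy=6,interpolation=cv2.INTER_CUBIC))
C=cam('wrist');im=robot.get_image('wrist');cv2.imwrite('pics/w5.png',im[:,:,::-1]);np.savez('w5.npz',*C)
E
python3 lid.py w5.npz pics/w5.png
```

```text
t 11.1 p [0.4771 0.0083 0.1127] yaw 4.99 tilt [0.0014 0.001 ] F [-0.2 -0.2  0.9] T [-0.07  0.02  0.01] g 0.665 j7 4.0
tool delta [-0.0003 -0.0006  0.0006] rot to vertical
lid [0.4764 0.0098 0.028 ] [226, 270, 185, 155]
dot 346 [285.6, 411.4] 0.0232 -111.9
```

View pics/s5.png

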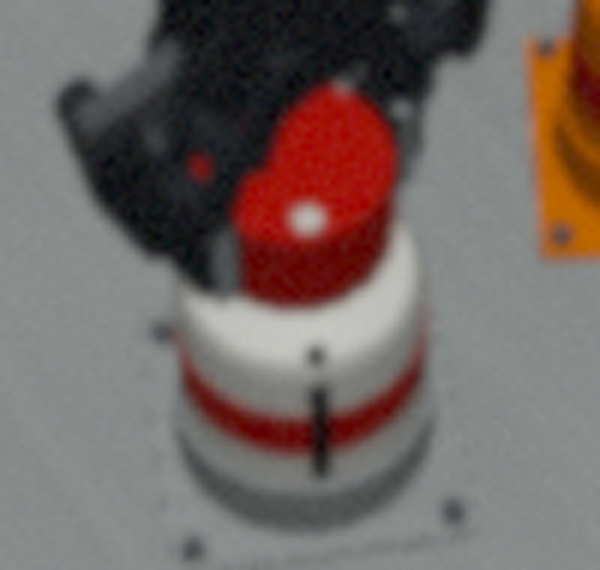

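View pics/w5.png

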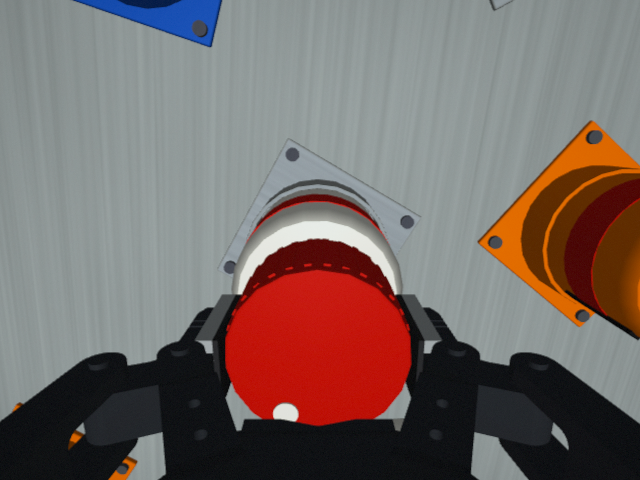

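The dot is at 248° by both views, about 2° past the jar mark, so it is aligned. I'll lift gently.

```bash
python3 -m jog '{"fingers":[0,0,0],"translation":[[-0.004,0,0],[-0.004,0,0],[0,0,0]],"delta_rot":[[0,0,0],[0,0,0],[0,0,0]]}' >/dev/null
python3 st.py 0.4765 0.0077 0.113
```

```text
t 11.57 p [0.477  0.0083 0.1212] yaw 4.64 tilt [0.0011 0.0007] F [ 0.5  0.1 -0.5] T [-0.02 -0.04  0.05] g 0.667 j7 3.3
tool delta [ 0.0082 -0.0005  0.0006] rot to vertical
```

```bash
python3 -m jog '{"fingers":[0,0,0,0,0,0],"translation":[[-0.01,0,0],[-0.012,0,0],[-0.018,0,0],[-0.02,0,0],[-0.02,0,0],[0,0,0]],"delta_rot":[[0,0,0],[0,0,0],[0,0,0],[0,0,0],[0,0,0],[0,0,0]]}' >/dev/null
python3 st.py 0.514 -0.2455 0.2
python3 - <<'E'
from h import *
im=robot.get_image('side');cv2.imwrite('pics/s6.png',im[:,:,::-1])
E
```

```text
t 12.32 p [0.4771 0.0081 0.2074] yaw 4.57 tilt [0.0032 0.0012] F [ 0.5  0.5 -0.8] T [-0.02 -0.03  0.01] g 0.672 j7 -0.5
tool delta [0.0073 0.0165 0.2558] rot to vertical
```

View pics/s6.png

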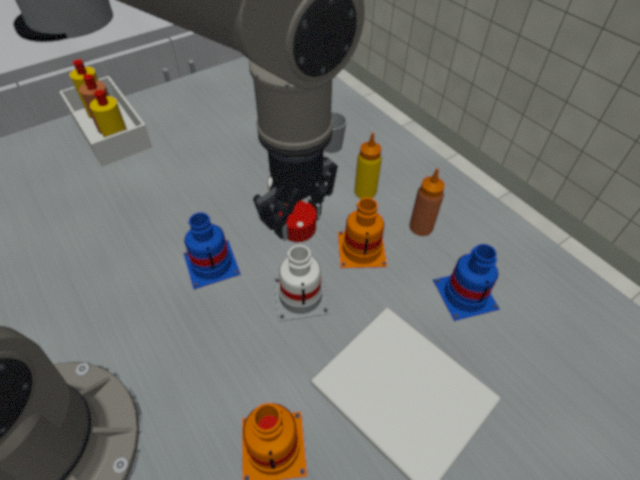

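The lid is off and held in the gripper at (301,222), above the open jar neck at (300,255). Now I'll carry it to the middle of the board.

```bash
python3 -m jog '{"fingers":[0,0,0,0,0,0,0,0,0,0],"translation":[[0,0.002,0.029],[0,0.002,0.031],[0,0.002,0.031],[0,0.002,0.031],[0,0.002,0.031],[0,0.002,0.031],[0,0.002,0.031],[0,0.002,0.031],[0,0.001,0.016],[0,0,0]],"delta_rot":[[0,0,0],[0,0,0],[0,0,0],[0,0,0],[0,0,0],[0,0,0],[0,0,0],[0,0,0],[0,0,0],[0,0,0]]}' >/dev/null
python3 st.py 0.514 -0.2455 0.0297
```

```text
t 13.62 p [ 0.5123 -0.258   0.1998] yaw 4.72 tilt [-0.0077  0.0012] F [ 0.6  0.3 -0.7] T [ 0.02  0.01 -0.01] g 0.666 j7 35.2
tool delta [ 0.1701  0.004  -0.012 ] rot to vertical
```

```bash
python3 -m jog '{"fingers":[0,0,0,0,0,0,0,0],"translation":[[0.02,0.003,-0.008],[0.03,0,0],[0.03,0,0],[0.03,0,0],[0.025,0,0],[0.012,0,0],[0.008,0,0],[0,0,0]],"delta_rot":[[0,-0.002,0.008],[0,0,0],[0,0,0],[0,0,0],[0,0,0],[0,0,0],[0,0,0],[0,0,0]]}' >/dev/null
python3 st.py 0.514 -0.2455 0.0287
```

```text
t 14.62 p [ 0.5157 -0.2395  0.0404] yaw 5.17 tilt [0.0011 0.0042] F [ 0.4  0.6 -0.5] T [ 0.   -0.02  0.  ] g 0.668 j7 41.0
tool delta [ 0.0116 -0.0023  0.0059] rot to vertical
```

```bash
python3 -m jog '{"fingers":[0,0,0,0],"translation":[[0.004,0,0],[0.004,0,0],[0.0015,0,0],[0,0,0]],"delta_rot":[[0,-0.004,-0.001],[0,0,0],[0,0,0],[0,0,0]]}' >/dev/null
python3 st.py 0.514 -0.2455 0.0287
```

```text
t 15.12 p [ 0.5169 -0.2397  0.0319] yaw 5.17 tilt [ 0.0031 -0.0007] F [-0.1 -0.3 -0.6] T [-0.02 -0.    0.02] g 0.672 j7 41.1
tool delta [ 0.0032 -0.0034  0.0055] rot to vertical
```

```bash
python3 -m jog '{"fingers":[0,0,0],"translation":[[0.0015,0,0],[0.001,0,0],[0,0,0]],"delta_rot":[[0,0.003,0],[0,0,0],[0,0,0]]}' >/dev/null
python3 st.py 0.514 -0.2455 0.0287
```

```text
t 15.5 p [ 0.5169 -0.2399  0.0294] yaw 5.16 tilt [0.003  0.0024] F [-0.  -0.7 -1.7] T [-0.03  0.   -0.02] g 0.667 j7 41.4
tool delta [ 0.0007 -0.0034  0.0053] rot to vertical
```

```bash
python3 -m jog '{"fingers":[0,0],"translation":[[0.001,0,0],[0,0,0]],"delta_rot":[[0,0,0],[0,0,0]]}' >/dev/null
python3 st.py
python3 -m jog '{"fingers":[0,0],"translation":[[0.001,0,0],[0,0,0]],"delta_rot":[[0,0,0],[0,0,0]]}' >/dev/null
python3 st.py
```

```text
t 15.75 p [ 0.517  -0.2399  0.0288] yaw 5.15 tilt [0.0033 0.0026] F [-0.3  0.2  2.2] T [ 0.05  0.34 -0.03] g 0.663 j7 41.5
t 16.0 p [ 0.517  -0.24    0.0289] yaw 5.14 tilt [0.0037 0.0032] F [-0.7 -0.6 -0.6] T [-0.08  0.01  0.01] g 0.664 j7 41.5
```

```bash
python3 -m jog '{"fingers":[0,0],"translation":[[0.002,0,0],[0,0,0]],"delta_rot":[[0,0,0],[0,0,0]]}' 
python3 st.py
python3 - <<'E'
from h import *
im=robot.get_image('side');cv2.imwrite('pics/s7.png',cv2.resize(im[280:480,300:520,::-1],None,fx=3.5,fy=3,interpolation=cv2.INTER_CUBIC)[:600])
E
```

```text
t: 16.25
tool_pos: [0.5172, -0.24, 0.029]
tcp_rot: [[0.005, 0.996, 0.089], [0.004, 0.089, -0.996], [-1.0, 0.005, -0.004]]
ft_force: [0.2, -1.0, -1.2]
gripper_width: 0.67
t 16.25 p [ 0.5172 -0.24    0.029 ] yaw 5.12 tilt [0.0046 0.0043] F [ 0.2 -1.  -1.2] T [-0.04 -0.03 -0.  ] g 0.67 j7 41.6
```

View pics/s7.png

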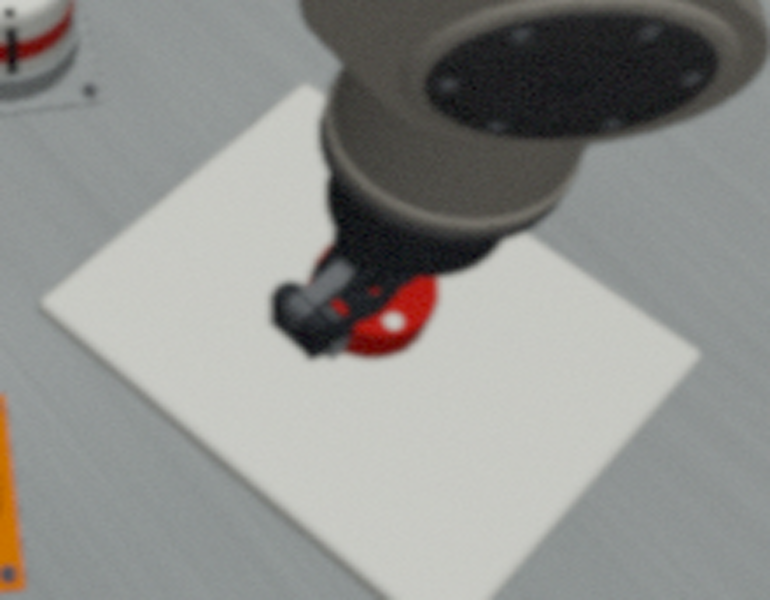

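Run:
```python
from h import *
s=robot.observe();print(np.round(s['joints'],2),np.round(s['joint_efforts'],2))
```

```text
[  2.    32.16  21.22 115.29 -19.8   35.79  41.57] [-2.000e-02 -8.644e+01  1.156e+01 -2.874e+01 -2.000e-02 -1.600e-01
  2.000e-02]
```

```bash
python3 -m jog '{"fingers":[0],"translation":[[0.0015,0,0]],"delta_rot":[[0,0.006,0]]}' >/dev/null
python3 st.py
```

```text
t 16.43 p [ 0.5175 -0.24    0.0285] yaw 5.12 tilt [0.0046 0.0108] F [-14.6   9.   50.4] T [ 1.5   3.84 -0.08] g 0.668 j7 42.0
```

The contact is confirmed: the lid is sitting on the board. I'll level the tool, release the load, then open.

```bash
python3 -m jog '{"fingers":[0,0],"translation":[[0,0,0],[0,0,0]],"delta_rot":[[0,-0.01,-0.005],[0,0,0]]}' >/dev/null
python3 st.py
```

```text
t 16.68 p [ 0.5177 -0.2399  0.0288] yaw 5.12 tilt [0.001  0.0007] F [0.5 1.2 0.4] T [ 0.03 -0.04 -0.  ] g 0.669 j7 41.2
```

```bash
python3 -m jog '{"fingers":[80,100,100,100,100,100],"translation":[[0,0,0],[0,0,0],[0,0,0],[0,0,0],[0,0,0],[0,0,0]],"delta_rot":[[0,0,0],[0,0,0],[0,0,0],[0,0,0],[0,0,0],[0,0,0]]}' >/dev/null
python3 st.py
python3 -m jog '{"fingers":[100,100,100,100,100,100,100],"translation":[[-0.005,0,0],[-0.015,0,0],[-0.03,0,0],[-0.04,0,0],[-0.04,0,0],[-0.04,0,0],[0,0,0]],"delta_rot":[[0,0,0],[0,0,0],[0,0,0],[0,0,0],[0,0,0],[0,0,0],[0,0,0]]}' >/dev/null
python3 st.py
python3 - <<'E'
from h import *
C=cam('wrist');im=robot.get_image('wrist');cv2.imwrite('pics/w8.png',im[:,:,::-1]);np.savez('w8.npz',*C)
im=robot.get_image('side');cv2.imwrite('pics/s8.png',im[:,:,::-1])
E
python3 lid.py w8.npz pics/w8.png 0.056
```

```text
t 17.43 p [ 0.5175 -0.2401  0.0281] yaw 5.11 tilt [0.0006 0.0009] F [ 0.3  0.1 -0.2] T [-0.03 -0.01 -0.01] g 1.002 j7 41.2
t 18.3 p [ 0.5171 -0.241   0.2091] yaw 5.02 tilt [0.0034 0.0003] F [-1.   0.5 -0.5] T [ 0.03  0.02 -0.04] g 1.003 j7 33.6Traceback (most recent call last):
  File "lid.py", line 18, in <module>
    import sys;lid(sys.argv[1],sys.argv[2],float(sys.argv[3]) if len(sys.argv)>3 else .14)
               ~~~^^^^^^^^^^^^^^^^^^^^^^^^^^^^^^^^^^^^^^^^^^^^^^^^^^^^^^^^^^^^^^^^^^^^^^^^
  File "lid.py", line 8, in lid
    a,b,c,m=max(blobs(top,300),key=lambda b:b[0])
            ~~~^^^^^^^^^^^^^^^^^^^^^^^^^^^^^^^^^^
ValueError: max() iterable argument is empty
```

View pics/w8.png

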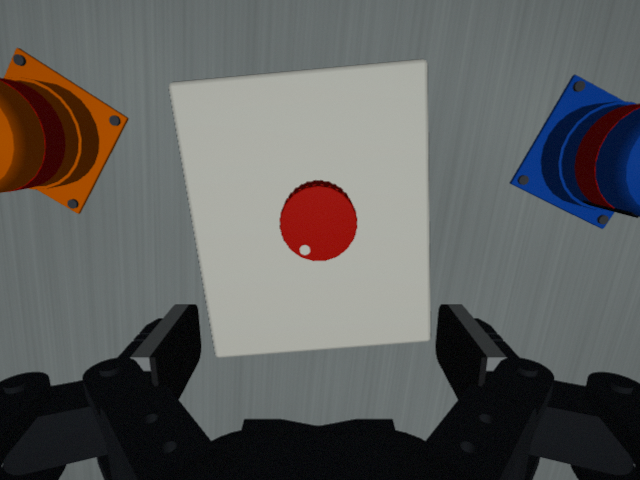

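View pics/s8.png

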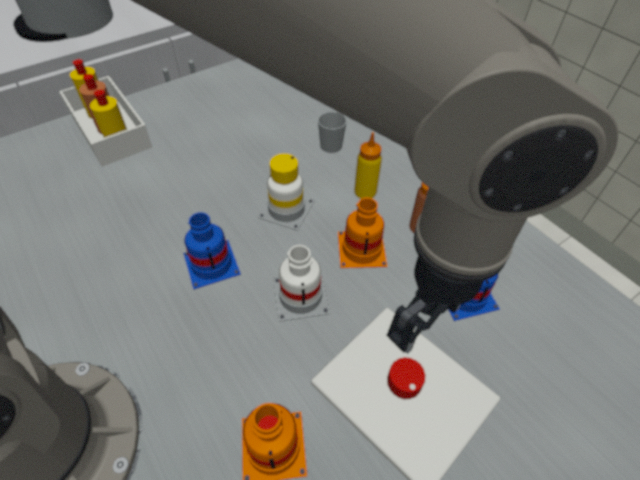

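The wrist view shows the lid top side up at (318,221), with its dot at (305,250), near the middle of the board. In the side view the lid is on the board at (407,378), the jar is open, the yellow lid looks untouched, and the gripper is clear. I'll hand it in.

```bash
python3 -c "
from cell import robot
print(robot.close_job())"
```

```text
the job is handed in; nothing more can be done
None
```

The red lid is off its jar and lies top side up near the middle of the white chopping board. I handed the job in at about 18.4 s.

- **Twisting:** I turned the lid anticlockwise in two bites, 62° and then 57°, letting go fully and taking a fresh grip in between. It ended about 2° past the jar's dot by both the wrist and side views, and then lifted straight off with almost no force.
- **Setting down:** I lowered the lid until it touched the board, levelled it, took the load off and opened the gripper. The readings just before release showed no contact force.
- **Last checks:** The wrist and side pictures show the lid well inside the board's edges, the jar open, the yellow lid apparently untouched and the gripper clear of everything.

**What went wrong:**
- One test push to confirm the lid was on the board read about 50 N at the wrist. That is under the 120 N wrist limit. The push went through the gripped lid, not the arm or the gripper's body. I relieved it before letting go.
- My last numeric check of the lid's position failed because its colour threshold was too bright for the view, so the final position was checked by eye only.

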